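# Put three mixed-up reagent bottles back in their own cradles

### The job

The red, green and blue reagent bottles stand in one another's sloped cradles: put each into the cradle of its own colour, well centred along the cleat, flat on the slope with its foot against the cleat. Only one fits in a cradle at a time, so park one on the empty grey tray on the way and let go of it there; do not stand any on the bench, drop or tip them, and leave the black-capped bottle, the tube rack and the tip box where they are.

Things in the scene. Friction and masses are not known exactly. Their poses are not given: they have to be found in the camera images.
- bottle_red: Red bottle: white, round, with red screw cap and label band. Body 62 mm in diameter up to 78 mm, then a shoulder narrowing to the cap at 92 mm; cap 36 mm in diameter, 92 to 120 mm above the underside. 0.2 to 0.4 kg. Loose. Origin: centre of the underside; z along its axis towards the cap.
- bottle_green: Green bottle: white, round, with green screw cap and label band. Body 62 mm in diameter up to 78 mm, then a shoulder narrowing to the cap at 92 mm; cap 36 mm in diameter, 92 to 120 mm above the underside. 0.2 to 0.4 kg. Loose. Origin: centre of the underside; z along its axis towards the cap.
- bottle_blue: Blue bottle: white, round, with blue screw cap and label band. Body 62 mm in diameter up to 78 mm, then a shoulder narrowing to the cap at 92 mm; cap 36 mm in diameter, 92 to 120 mm above the underside. 0.2 to 0.4 kg. Loose. Origin: centre of the underside; z along its axis towards the cap.
- cradle_red: Red plate 84 x 96 mm fixed on the bench, sloped 0.21 rad, with a cleat 12 mm high, 8 mm thick across its low end (-x, robot's side). Origin on the bench; z vertical, x level and uphill, y along the cleat. A bottle that is home (flat, foot at the cleat) has its underside's centre at (0, 0, 0.020) here, its axis leaning 0.21 rad from vertical towards -x. The slope reaches 43 mm uphill from there.
- cradle_green: Green plate 84 x 96 mm fixed on the bench, sloped 0.21 rad, with a cleat 12 mm high, 8 mm thick across its low end (-x, robot's side). Origin on the bench; z vertical, x level and uphill, y along the cleat. A bottle that is home (flat, foot at the cleat) has its underside's centre at (0, 0, 0.020) here, its axis leaning 0.21 rad from vertical towards -x. The slope reaches 43 mm uphill from there.
- cradle_blue: Blue plate 84 x 96 mm fixed on the bench, sloped 0.21 rad, with a cleat 12 mm high, 8 mm thick across its low end (-x, robot's side). Origin on the bench; z vertical, x level and uphill, y along the cleat. A bottle that is home (flat, foot at the cleat) has its underside's centre at (0, 0, 0.020) here, its axis leaning 0.21 rad from vertical towards -x. The slope reaches 43 mm uphill from there.
- tray: Empty grey waiting tray with a steel-coloured middle, level, 110 x 110 mm and 10 mm high, fixed to the bench; a bottle can be parked on its flat top. Origin: centre of its underside, z up.
- bottle_black: Bystander: a bottle of the same shape with a black cap and black band, standing on the bench, not part of the job. Origin: centre of the underside.
- tube_rack: Bystander: white rack 60 x 190 mm full of purple-capped sample tubes, 90 mm high, loose. Origin: centre of the underside.
- tip_box: Bystander: orange pipette tip box with a paler, smaller clear lid, 80 x 115 mm, 58 mm high, loose. Origin: centre of the underside.
Mind the look-alikes: they are no part of the job. Leave any white look-alike of the cradle_green alone.

How it is judged:
On the way:
1. one of the three bottles stands upright on the grey tray, let go (((horizontal distance between bottle_red and tray below 0.04 m and height (world z) of bottle_red below 0.016 m and angle between bottle_red's own z axis and vertical below 0.1 rad and contact force between the fingers and bottle_red below 0.05 N) or (horizontal distance between bottle_green and tray below 0.04 m and height (world z) of bottle_green below 0.016 m and angle between bottle_green's own z axis and vertical below 0.1 rad and contact force between the fingers and bottle_green below 0.05 N) or (horizontal distance between bottle_blue and tray below 0.04 m and height (world z) of bottle_blue below 0.016 m and angle between bottle_blue's own z axis and vertical below 0.1 rad and contact force between the fingers and bottle_blue below 0.05 N))), for 0.2 s.
At the end, for the whole second after the job is handed in: Each coloured bottle stands released and at rest in the cradle of its own colour: foot within 12 mm of touching the cleat, within 15 mm of the middle along the cleat, underside flat on the slope (height within 6 mm, lean 0.14 to 0.28 rad) (x of bottle_red in the frame of cradle_red between -0.006 and 0.012 m and y of bottle_red in the frame of cradle_red between -0.015 and 0.015 m and z of bottle_red in the frame of cradle_red between 0.014 and 0.026 m and angle between bottle_red's own z axis and vertical between 0.14 and 0.28 rad and linear speed of each of bottle_red, bottle_green, bottle_blue below 0.02 m/s and angular speed of each of bottle_red, bottle_green, bottle_blue below 0.1 rad/s and x of bottle_green in the frame of cradle_green between -0.006 and 0.012 m and y of bottle_green in the frame of cradle_green between -0.015 and 0.015 m and z of bottle_green in the frame of cradle_green between 0.014 and 0.026 m and angle between bottle_green's own z axis and vertical between 0.14 and 0.28 rad and x of bottle_blue in the frame of cradle_blue between -0.006 and 0.012 m and y of bottle_blue in the frame of cradle_blue between -0.015 and 0.015 m and z of bottle_blue in the frame of cradle_blue between 0.014 and 0.026 m and angle between bottle_blue's own z axis and vertical between 0.14 and 0.28 rad).
It fails at once if one of the three bottles falls over (angle between any of bottle_red, bottle_green, bottle_blue's own z axis and vertical above 0.9 rad).
It fails at once if one of the three bottles is set on the bench (height (world z) of any of bottle_red, bottle_green, bottle_blue below 0.005 m).
It fails at once if one of the three bottles is dropped or knocked flying (faster than 0.7 m/s with no finger on it) ((linear speed of bottle_red above 0.7 m/s and contact force between the fingers and bottle_red below 0.01 N) or (linear speed of bottle_green above 0.7 m/s and contact force between the fingers and bottle_green below 0.01 N) or (linear speed of bottle_blue above 0.7 m/s and contact force between the fingers and bottle_blue below 0.01 N)).
It fails at once if the black-capped bottle, the tube rack or the tip box is displaced by more than 30 mm (distance of any of bottle_black, tube_rack, tip_box from where it was at the start of the episode above 0.03 m).
It also fails if it takes over 106 s, if anything falls off the work surface, if the arm or the gripper's body presses on something with over 40 N, if the wrist force passes 120 N, or if a joint passes its speed limit or range.

### The arm

A 7-joint arm with a two-finger parallel gripper is mounted at the origin on the work surface. World frame = base frame: x ahead of the robot, y to its left, z up, the work surface at z = 0. Lengths are in m, angles in rad, forces in N, time in s.
With the tool pointing down it reaches from about 0.35 to 0.9 m from the base axis. Payload 8.1 kg.
Tool frame: the origin (TCP) lies at the very end of the fingers, on their centre line; the grasp point (between the pads) lies 19 mm behind it; z points along the fingers, y is the line along which they close (so a half turn about z gives the same grasp; the last joint's range is limited). The gripper opens to 85 mm and grips with 20 to 120 N. Pads are 22 mm wide; open, the fingers measure 114 mm over their backs; the gripper's body (76 mm by 85 mm) begins 54 mm behind the grasp point. The pads swing forward as they close: fully open they stand 13 mm farther back than shut.
Start: joints at [1.209, 0.434, 0.025, 1.573, -0.012, 1.134, -0.075], TCP at [0.16, -0.604, 0.2] pointing down, gripper open.
Joint ranges: [-2.62, 2.62], [-0.44, 2.09], [-1.27, 1.32], [0.08, 2.57], [-1.32, 4.46], [0.12, 2], [-2.74, 2.74]. Speed limits (rad/s): [2.22, 2.22, 3.01, 3.01, 3.14, 3.14, 3.14].

### API

Orientations are given as a unit quaternion [w, x, y, z].
In Python, from rig import env gives the robot as it stands.
- The arm moves only by the shell command python3 -m creep 'ROWS'. ROWS is JSON, a list of rows, each an object with "linear": the shift along the tool's x, y, z in mm, a list of three; "twist": the turn, a rotation vector about the tool's x, y, z in degrees, a list of three; "gripper": the finger opening in mm, from 0 to 85.4. In form: [{"linear": [x, y, z], "twist": [rx, ry, rz], "gripper": gripper}, ...]. A call has 1 to 5 rows; each row is the pose to reach, as a shift and turn from the pose commanded when the call began, along the tool's axes at that moment; what a row does not reach only later rows make up. A row lasts 1/8 s, in which the tool goes at most 62.5 mm and 10.7 degrees, less where a joint would pass 70% of its speed; a pose out of reach is approached as far as the arm can. A call with a gripper value outside its range is refused whole. The fingers move at their own pace and stop on an object; the grip force is fixed at half the most. Time passes only in rows, so rows that repeat a pose let the fingers close. It gives the time, the measured TCP pose, the force, the opening and the grip force at its end, in the units of the state.
- env.sense(): the state, without advancing time (a new reading comes with each control period).
- env.capture(name): name is "scene" or "top"; returns the picture (384x512x3 uint8, blue, green, red); there is no depth.
- env.camera_model(name): a dict with "vfov" (degrees; the focal length in pixels is half the picture's height over the tangent of half this angle, whatever the lens; pixels are square), "cx", "cy" (the principal point, pixels), "rvec" (rotation vector, rad) and "tvec" (3), from world to camera coordinates, as OpenCV has them. Camera axes: x right, y down, z forward; pixel columns grow to the right and rows downward; lengths in m; the calibration is good to about 2 mm. A picture is of the moment at which its call begins. camera_model takes no time and is no camera call.
- env.close_job(): hands the job in; it is judged then, once.
The state is a dict: "t": time; "q": joint angles; "dq": joint speeds; "tau": joint torques, N m; "position": TCP position; "ee_rot": TCP orientation; "force": force on the tool from outside, world axes, zero at the start; "ft_torque": the same for the moment, N m; "finger_gap": opening from 0.0 (shut) to 1.0 (fully open); "gripper_force": force on a finger pad.
Only numpy, scipy, OpenCV 4.12 (cv2) and the standard library are available. Lean on these libraries where they do the work, as an engineer would, in place of code of your own. Each camera call takes 0.05 s, during which the arm holds its last target. There are 200 camera calls.

## Working session

There is one attempt and no reset: what is moved stays moved. The work goes in short steps, Python scripts to look and compute and a shell command to move; the robot and the scene stay as the last step left them, time stands still between calls to the robot, and variables do not carry over. Pictures are saved under pics/ and viewed, at most 14 in all, crops included, and the job is handed in when it is done.

```bash
ls; mkdir -p pics; python3 - <<'E'
from rig import env
import cv2
for n in("scene","top"):
    im=env.capture(n); cv2.imwrite(f"pics/{n}0.png",cv2.resize(im,(800,600),interpolation=cv2.INTER_CUBIC)); print(n,env.camera_model(n))
print(env.sense())
E
```

```text
pics
scene {'vfov': 49.319551963945855, 'cx': 248.34232635995377, 'cy': 189.21025369909714, 'rvec': array([ 2.49614962,  0.73453007, -0.20257454]), 'tvec': array([-0.5004462 , -0.26320084,  1.28859776])}
top {'vfov': 57.58741498325489, 'cx': 255.82549635364583, 'cy': 194.06439568278662, 'rvec': array([ 2.12581913, -2.17262182,  0.14891641]), 'tvec': array([0.0172364 , 0.58503479, 0.92625101])}
{'t': 0.1, 'q': array([ 1.209399  ,  0.4351199 ,  0.02497887,  1.57396849, -0.01162545,
        1.13400874, -0.0751235 ]), 'dq': array([-7.76321440e-05, -2.96973286e-03,  6.22847303e-05, -1.61542855e-03,
        8.41436287e-04,  3.76545995e-04, -1.06903278e-03]), 'tau': array([ 3.81305785e-03, -6.71744013e+01,  1.02817331e+00, -3.16900671e+01,
        1.57020305e-02,  7.22689787e-03,  2.51794251e-05]), 'position': array([ 0.15977913, -0.60373639,  0.19893984]), 'ee_rot': array([-6.65379453e-04,  9.91646411e-01,  1.28984238e-01, -1.38443923e-04]), 'force': array([ 0.20404397,  0.36374103, -0.09436112]), 'ft_torque': array([-0.00831658,  0.00786468, -0.00736651]), 'gripper_force': 0.0, 'finger_gap': 1.0010437569127026}
```

View pics/scene0.png

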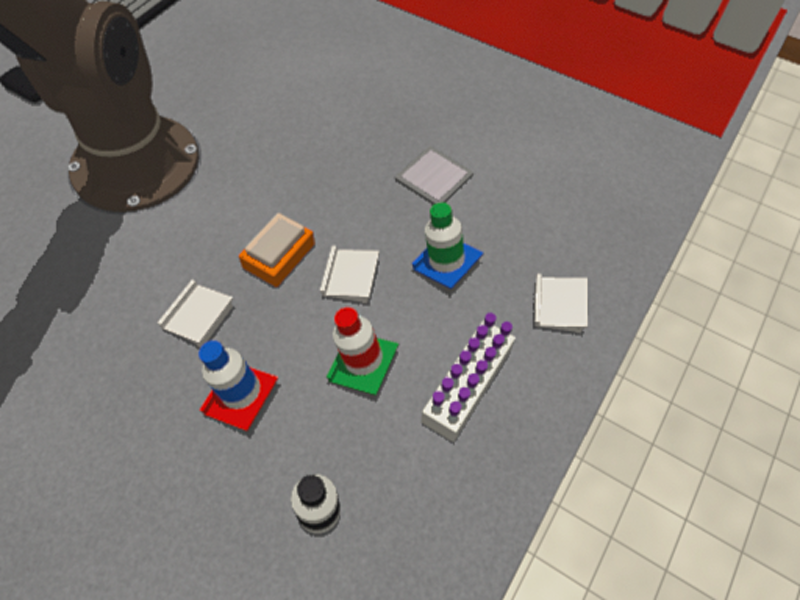

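View pics/top0.png

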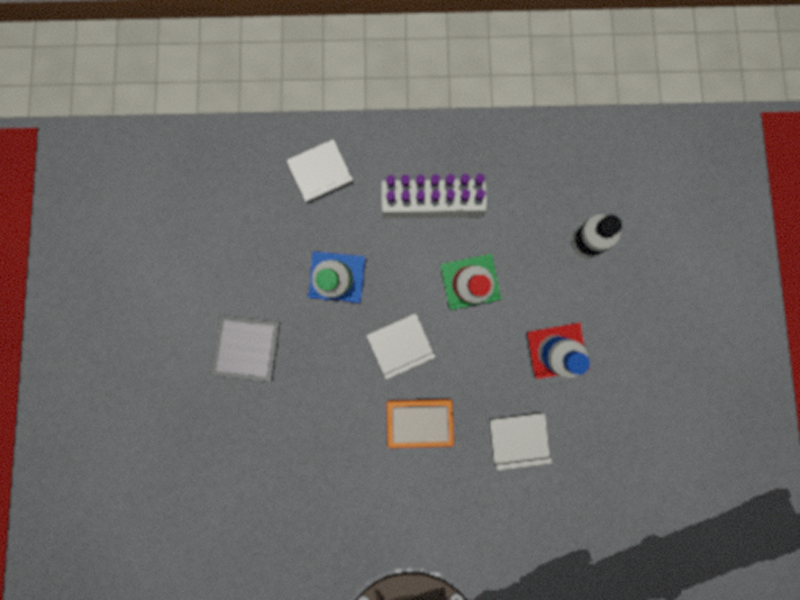

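The top view has the robot at the bottom. The tray centre is near (247,349), with green standing in the blue cradle (336,278), red in the green cradle (470,283) and blue in the red cradle (557,352). The white cradles are decoys. The plan is green→tray, blue→blue, red→red, then green→green.

```bash
cat > h.py <<'E'
import numpy as np, cv2
from rig import env
from scipy.spatial.transform import Rotation as R
from scipy.optimize import minimize
M={n:env.camera_model(n) for n in("scene","top")}
def KRt(n):
    m=M[n]; f=192/np.tan(np.radians(m['vfov'])/2)
    return np.array([[f,0,m['cx']],[0,f,m['cy']],[0,0,1]]),m['rvec'],m['tvec']
def proj(n,P):
    K,r,t=KRt(n); return cv2.projectPoints(np.asarray(P,float).reshape(-1,1,3),r,t,K,None)[0][:,0]
def ray(n,uv,z):
    K,r,t=KRt(n); Rm=cv2.Rodrigues(r)[0]; c=-Rm.T@t; d=Rm.T@np.linalg.inv(K)@[uv[0],uv[1],1]
    return c+d*(z-c[2])/d[2]
T=np.tan(.21)
def cyl(r,z,n=24):
    a=np.arange(n)*2*np.pi/n; return np.c_[r*np.cos(a),r*np.sin(a),np.full(n,z)]
def hull(n,P,S=4):
    m=np.zeros((384*S,512*S),np.uint8)
    p=(proj(n,P)+.5)*S-.5
    cv2.fillConvexPoly(m,cv2.convexHull(np.round(p).astype(np.int32)),255); 
    return cv2.resize(m,(512,384),interpolation=cv2.INTER_AREA)/255.
def toW(p,P): return R.from_euler('z',p[2]).apply(P)+[p[0],p[1],0]
def plateP():
    P=[(x,y,.02+x*T-d) for x in(-.039,.043) for y in(-.048,.048) for d in (0,.005)]
    P+=[(x+.0,y,.02-.039*T+.012) for x in(-.041,-.033) for y in(-.048,.048)]
    return np.array(P)
def bot(dx,dy,P): return R.from_euler('y',-.21).apply(P)+[dx,dy,.02+dx*T]
BODY=np.r_[cyl(.031,0),cyl(.031,.078)]; SH=np.r_[cyl(.031,.078),cyl(.018,.092)]; CAP=np.r_[cyl(.018,.092),cyl(.018,.12)]
def cmask(im,c):
    h=cv2.cvtColor(im,cv2.COLOR_BGR2HSV).astype(int); H,S,V=h[...,0],h[...,1],h[...,2]
    ok=(S>130)&(V>40)
    return ((ok&((H<7)|(H>172))) if c=='red' else ok&(H>50)&(H<80) if c=='green' else ok&(H>100)&(H<125)).astype(float)
def goto(pos,rot,ref=None):
    """shift (mm) and twist (deg) in tool axes from current TCP"""
    s=env.sense(); q=s['ee_rot']; Rc=R.from_quat([q[1],q[2],q[3],q[0]])
    return np.round(Rc.inv().apply(np.asarray(pos)-s['position'])*1e3,1), np.round((Rc.inv()*rot).as_rotvec(degrees=True),2)
def toolrot(yaw,lean):
    # tool z = -bottle axis; tool y along -/+ cleat
    ax=R.from_euler('z',yaw).apply([-np.sin(lean),0,np.cos(lean)]); z=-ax
    y=R.from_euler('z',yaw).apply([0,-1,0]); x=np.cross(y,z)
    return R.from_matrix(np.c_[x,y,z])
E
cat > fit.py <<'E'
from h import *
import json
I={n:env.capture(n) for n in M}
out={}
for cr,bo,uv in(('red','blue',(557,352)),('green','red',(470,283)),('blue','green',(336,278))):
    g=ray('top',np.array(uv)*.64,.02)
    msk={n:cmask(I[n],cr) for n in M}; cm={n:cmask(I[n],bo) for n in M}; W={};capm={}
    for n in M:
        P=toW([g[0],g[1],0],bot(0,0,np.r_[BODY,CAP])); a=np.r_[P,toW([g[0],g[1],0],plateP())]
        u=proj(n,a); lo=np.floor(u.min(0)-6).astype(int);hi=np.ceil(u.max(0)+6).astype(int)
        w=np.zeros((384,512));w[lo[1]:hi[1],lo[0]:hi[0]]=1;W[n]=w
        k,l,s,c=cv2.connectedComponentsWithStats((cm[n]*w).astype(np.uint8))
        pc=proj(n,toW([g[0],g[1],0],bot(0,0,[[0,0,.106]])))[0]
        i=min((i for i in range(1,k) if s[i,4]>20),key=lambda i:np.linalg.norm(c[i]-pc)); capm[n]=(l==i)*1.
    bl=lambda m:cv2.GaussianBlur(m,(0,0),1.)
    def cost(p,full=False):
        e=0
        for n in M:
            B=toW(p,bot(p[3],p[4],BODY));Sx=toW(p,bot(p[3],p[4],SH));C=toW(p,bot(p[3],p[4],CAP))
            c=hull(n,C); pl=hull(n,toW(p,plateP()))*(1-np.maximum(np.maximum(hull(n,B),hull(n,Sx)),c))
            e+=((bl(pl)-bl(msk[n]*W[n]))**2*W[n]).sum()+((bl(c)-bl(capm[n]))**2*W[n]).sum()
        return e
    best=None
    for y0 in(-.25,0,.25):
        x0=np.array([g[0],g[1],y0,0,0]); sim=np.r_[[x0],x0+np.diag([.012,.012,.15,.006,.006])]
        r=minimize(cost,x0,method='Nelder-Mead',options=dict(initial_simplex=sim,maxiter=350,xatol=1e-4,fatol=.05))
        if best is None or r.fun<best.fun: best=r
    p=best.x; out[cr]=p.tolist(); print(cr,p.round(4),best.fun)
    for n in M:
        for P,col in((plateP(),(0,255,255)),(bot(0,0,CAP) if 0 else bot(p[3],p[4],CAP),(255,0,255)),(bot(p[3],p[4],BODY),(255,255,0))):
            I.setdefault(n+'v',cv2.resize(I[n],None,fx=4,fy=4,interpolation=cv2.INTER_CUBIC))
            cv2.polylines(I[n+'v'],[cv2.convexHull(np.int32((proj(n,toW(p,P))+.5)*4))],True,col,1)
json.dump(out,open('cr.json','w'))
t=np.mean([ray('top',np.array(u)*.64,.01) for u in((221,319),(279,320),(272,380),(214,376))],0)
t2=np.mean([ray('scene',np.array(u)*.64,.01) for u in((432,150),(472,175),(436,202),(396,177))],0)
print('tray',t,t2)
a=I['topv'][580:1020,730:1600]; b=I['scenev'][480:1120,480:1270]
cv2.imwrite('pics/fit.png',np.vstack([cv2.resize(a,(560,290)),cv2.resize(b,(380,308)) if 0 else cv2.copyMakeBorder(cv2.resize(b,(380,308)),0,0,0,180,0)]))
E
python3 fit.py
```

```text
red [ 0.4965 -0.2748  0.1469 -0.0007  0.0062] 52.598279138321324
green [ 6.240e-01 -1.238e-01  1.848e-01  1.000e-04  4.500e-03] 109.96855018067328
blue [ 0.6386  0.1195 -0.1193 -0.0008  0.0019] 116.55535407269565
tray [0.51292264 0.28321176 0.01      ] [0.51821284 0.28319467 0.01      ]
```

View pics/fit.png

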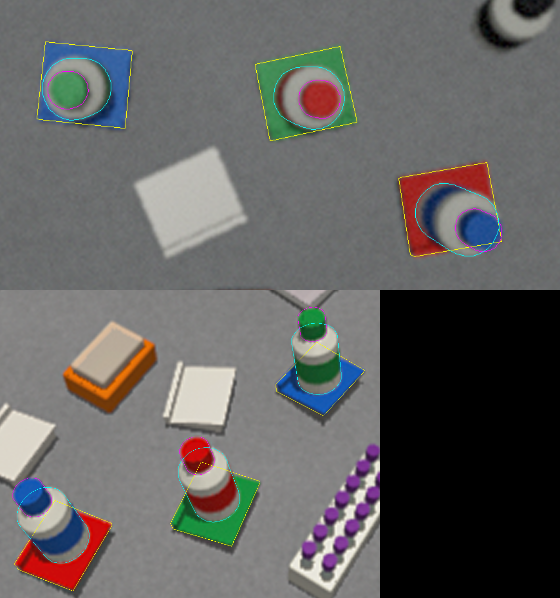

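Cradle and bottle fits agree with the picture in both views: outlines match, and the bottles sit home with small y offsets. Next I work out the approach to the green bottle.

```bash
cat > w.py <<'E'
import sys,json; from h import *
# w.py cradle dx dy h  -> pose with TCP at height h on a bottle axis ; or tray 0 0 h ; optional yaw
C=json.load(open('cr.json')); n=sys.argv[1]; dx,dy,h=[float(a)/1e3 for a in sys.argv[2:5]]
if n=='tray': pos=np.array([.515+dx,.283+dy,.010+h]); rot=toolrot(0.,0)
else: p=C[n]; pos=toW(p,bot(dx,dy,[[0,0,h]]))[0]; rot=toolrot(p[2],.21)
s=env.sense(); print('t',round(s['t'],2),'tcp',s['position'].round(4),'gap',round(s['finger_gap']*85.4,1),'F',s['force'].round(1),s['gripper_force'])
print('target',pos.round(3),'shift,twist',*[list(map(float,a)) for a in goto(pos,rot)])
E
python3 w.py blue -0.8 1.9 210
```

```text
t 0.2 tcp [ 0.1599 -0.6039  0.1991] gap 85.9 F [-0.7 -0.   0.2] 0.0
target [0.595 0.127 0.225] shift,twist [607.2, -595.0, -25.5] [-2.33, 11.9, 21.57]
```

```bash
for i in 1 2; do python3 -m creep '[{"linear":[110,-60,-30],"twist":[0,0,0],"gripper":85},{"linear":[200,-200,-30],"twist":[0,0,0],"gripper":85},{"linear":[200,-200,-30],"twist":[0,0,0],"gripper":85},{"linear":[200,-200,-30],"twist":[0,0,0],"gripper":85},{"linear":[200,-200,-30],"twist":[0,0,0],"gripper":85}]'; done; python3 w.py blue -0.8 1.9 210
```

```text
t: 0.82
position: [0.3034, -0.3568, 0.2299]
ee_rot: [-0.0, 0.991, 0.13, 0.0]
force: [0.2, -0.7, -0.8]
finger_gap: 0.993
gripper_force: 0.0
t: 1.45
position: [0.4452, -0.112, 0.26]
ee_rot: [-0.0, 0.991, 0.131, 0.0]
force: [-0.2, -1.1, 0.4]
finger_gap: 0.995
gripper_force: 0.0
t 1.45 tcp [ 0.4452 -0.112   0.26  ] gap 85.0 F [-0.2 -1.1  0.4] 0.0
target [0.595 0.127 0.225] shift,twist [206.0, -191.9, 35.0] [-2.31, 11.84, 21.75]
```

```bash
python3 -m creep '[{"linear":[206,-192,35],"twist":[-2.3,11.8,21.7],"gripper":85},{"linear":[206,-192,35],"twist":[-2.3,11.8,21.7],"gripper":85},{"linear":[206,-192,35],"twist":[-2.3,11.8,21.7],"gripper":85},{"linear":[206,-192,35],"twist":[-2.3,11.8,21.7],"gripper":85},{"linear":[206,-192,35],"twist":[-2.3,11.8,21.7],"gripper":85}]'; python3 w.py blue -0.8 1.9 150
```

```text
t: 2.08
position: [0.5949, 0.1257, 0.2243]
ee_rot: [0.006, 0.993, -0.06, 0.104]
force: [0.9, -1.3, -0.4]
finger_gap: 0.997
gripper_force: 0.0
t 2.08 tcp [0.5949 0.1257 0.2243] gap 85.1 F [ 0.9 -1.3 -0.4] 0.0
target [0.607 0.125 0.167] shift,twist [-0.2, -0.9, 59.0] [0.02, 0.07, -0.04]
```

Aligned. Descend to h=90, then close.

```bash
python3 -m creep '[{"linear":[0,-1,40],"twist":[0,0,0],"gripper":85},{"linear":[0,-1,75],"twist":[0,0,0],"gripper":85},{"linear":[0,-1,100],"twist":[0,0,0],"gripper":85},{"linear":[0,-1,119],"twist":[0,0,0],"gripper":85},{"linear":[0,-1,119],"twist":[0,0,0],"gripper":85}]'; python3 w.py blue -0.8 1.9 90; python3 - <<'E'
from h import *
I=env.capture('scene'); cv2.imwrite('pics/g1.png',cv2.resize(I[90:220,200:370],(800,600),interpolation=cv2.INTER_CUBIC))
E
```

```text
t: 2.7
position: [0.6182, 0.1206, 0.1068]
ee_rot: [0.007, 0.993, -0.06, 0.103]
force: [0.8, -0.4, -0.8]
finger_gap: 0.998
gripper_force: 0.0
t 2.7 tcp [0.6182 0.1206 0.1068] gap 85.3 F [ 0.8 -0.4 -0.8] 0.0
target [0.619 0.124 0.108] shift,twist [1.1, -3.2, -0.8] [0.11, 0.21, -0.11]
```

View pics/g1.png

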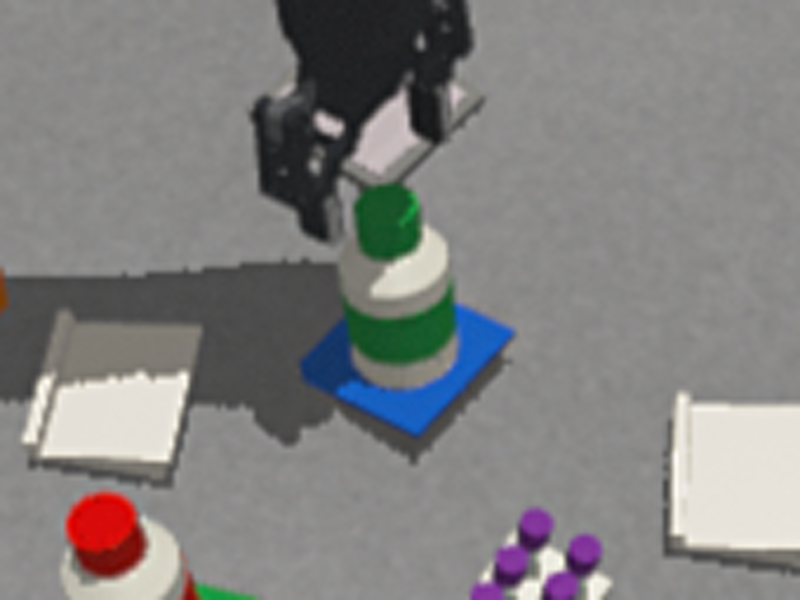

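The picture shows the fingers straddling the green cap, with tips near (318,238) and (432,140) in the crop. I'll check this against the projection.

```bash
python3 - <<'E'
from h import *
s=env.sense(); q=s['ee_rot']; Rc=R.from_quat([q[1],q[2],q[3],q[0]])
P=[s['position']+Rc.apply([0,y,z]) for y,z in((0,0),(0,-.013),(.05,-.013),(-.05,-.013))]
print(((proj('scene',P)-[200,90])*[800/170,600/130]).round())
E
```

```text
[[385. 241.]
 [383. 225.]
 [326. 280.]
 [438. 171.]]
```

```bash
python3 - <<'E'
from h import *
s=env.sense(); q=s['ee_rot']; Rc=R.from_quat([q[1],q[2],q[3],q[0]])
P=[s['position']+Rc.apply([0,y,z]) for y,z in((0,0),(0,-.013),(.05,-.013),(-.05,-.013),(.05,-.04),(-.05,-.04))]
o=[]
for n,(x,y,w,h) in(('scene',(230,70,90,90)),('top',(170,130,90,90))):
    c=cv2.resize(env.capture(n)[y:y+h,x:x+w],(400,400),interpolation=cv2.INTER_CUBIC)
    for u in (proj(n,P)-[x,y]+.5)*[400/w,400/h]: cv2.drawMarker(c,tuple(int(v) for v in u),(0,255,255),0,9,1)
    o.append(c)
cv2.imwrite('pics/g2.png',np.hstack(o))
E
```

```text
(no output)
```

View pics/g2.png

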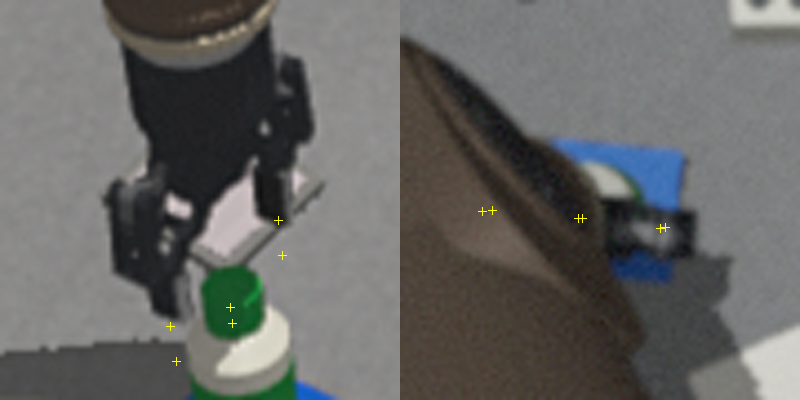

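Open fingertips look about 30 mm behind the TCP marker, which is more than I expected. I'll close to 50 mm without contact and look again.

```bash
python3 -m creep '[{"linear":[1,-3,-1],"twist":[0,0,0],"gripper":48},{"linear":[1,-3,-1],"twist":[0,0,0],"gripper":48},{"linear":[1,-3,-1],"twist":[0,0,0],"gripper":48},{"linear":[1,-3,-1],"twist":[0,0,0],"gripper":48},{"linear":[1,-3,-1],"twist":[0,0,0],"gripper":48}]'; python3 - <<'E'
from h import *
s=env.sense(); q=s['ee_rot']; Rc=R.from_quat([q[1],q[2],q[3],q[0]])
P=[s['position']+Rc.apply([0,y,z]) for y,z in((0,0),(.024,0),(-.024,0),(.024,-.019),(-.024,-.019))]
o=[]
for n,(x,y,w,h) in(('scene',(250,100,60,60)),('top',(190,150,60,60))):
    c=cv2.resize(env.capture(n)[y:y+h,x:x+w],(400,400),interpolation=cv2.INTER_CUBIC)
    for u in (proj(n,P)-[x,y]+.5)*[400/w,400/h]: cv2.drawMarker(c,tuple(int(v) for v in u),(0,255,255),0,9,1)
    o.append(c)
cv2.imwrite('pics/g3.png',np.hstack(o))
E
```

```text
t: 3.48
position: [0.62, 0.1239, 0.1093]
ee_rot: [0.007, 0.993, -0.06, 0.104]
force: [-0.4, 0.2, 0.7]
finger_gap: 0.563
gripper_force: 0.0
```

View pics/g3.png

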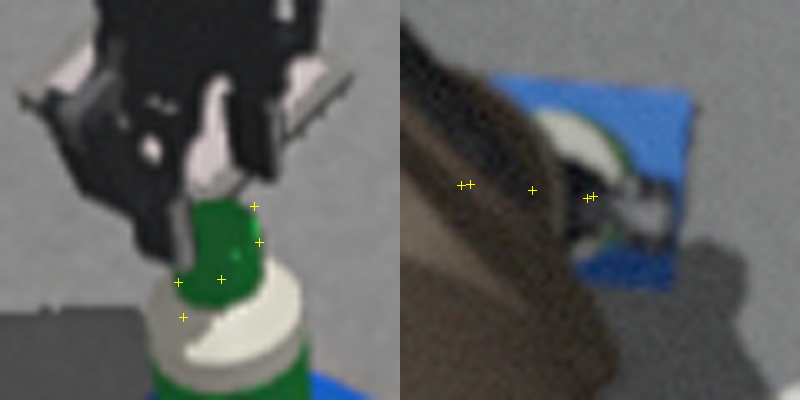

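Both views put the tips about 20 mm short of the TCP, near the cap top. Going lower while open is safe (the fingers clear the 62 mm body), so I'll reopen, lower 16 mm, partly close and check.

```bash
python3 -m creep '[{"linear":[0,0,0],"twist":[0,0,0],"gripper":75},{"linear":[0,0,0],"twist":[0,0,0],"gripper":75},{"linear":[0,0,6],"twist":[0,0,0],"gripper":75},{"linear":[0,0,12],"twist":[0,0,0],"gripper":75},{"linear":[0,0,16],"twist":[0,0,0],"gripper":75}]';python3 -m creep '[{"linear":[0,0,0],"twist":[0,0,0],"gripper":44},{"linear":[0,0,0],"twist":[0,0,0],"gripper":44},{"linear":[0,0,0],"twist":[0,0,0],"gripper":44},{"linear":[0,0,0],"twist":[0,0,0],"gripper":44},{"linear":[0,0,0],"twist":[0,0,0],"gripper":44}]'; python3 - <<'E'
from h import *
s=env.sense(); q=s['ee_rot']; Rc=R.from_quat([q[1],q[2],q[3],q[0]])
P=[s['position']+Rc.apply([0,y,z]) for y,z in((0,0),(.024,0),(-.024,0),(.024,-.019),(-.024,-.019))]
o=[]
for n,(x,y,w,h) in(('scene',(250,100,60,60)),('top',(190,150,60,60))):
    c=cv2.resize(env.capture(n)[y:y+h,x:x+w],(400,400),interpolation=cv2.INTER_CUBIC)
    for u in (proj(n,P)-[x,y]+.5)*[400/w,400/h]: cv2.drawMarker(c,tuple(int(v) for v in u),(0,255,255),0,9,1)
    o.append(c)
cv2.imwrite('pics/g4.png',np.hstack(o))
E
```

```text
t: 4.2
position: [0.6231, 0.1234, 0.093]
ee_rot: [0.007, 0.993, -0.06, 0.104]
force: [-0.6, 0.1, 0.7]
finger_gap: 0.883
gripper_force: 0.0
t: 4.82
position: [0.6233, 0.1236, 0.0938]
ee_rot: [0.007, 0.993, -0.06, 0.104]
force: [0.5, 0.6, -0.5]
finger_gap: 0.515
gripper_force: 0.0
```

View pics/g4.png

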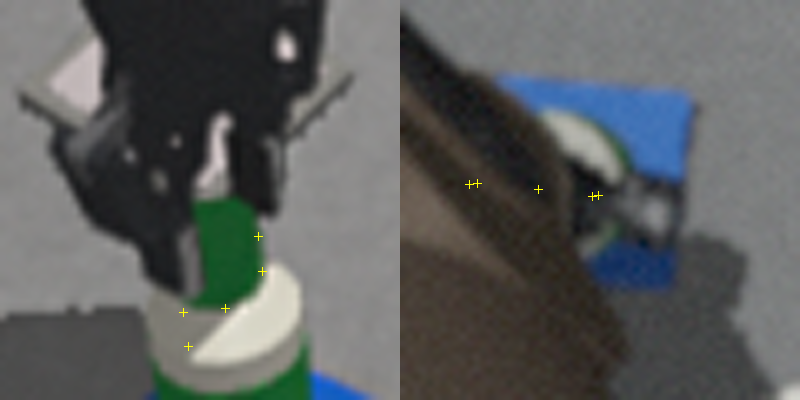

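Left tip at (182,298), level with the bottom of the cap, and no contact force. Closing to grip.

```bash
python3 -m creep '[{"linear":[0,0,0],"twist":[0,0,0],"gripper":20},{"linear":[0,0,0],"twist":[0,0,0],"gripper":20},{"linear":[0,0,0],"twist":[0,0,0],"gripper":20},{"linear":[0,0,0],"twist":[0,0,0],"gripper":20},{"linear":[0,0,0],"twist":[0,0,0],"gripper":20}]';python3 w.py blue -0.8 1.9 74
```

```text
t: 5.55
position: [0.6234, 0.1235, 0.0941]
ee_rot: [0.007, 0.993, -0.06, 0.104]
force: [-2.4, -1.7, 5.3]
finger_gap: 0.395
gripper_force: 59.3
t 5.55 tcp [0.6234 0.1235 0.0941] gap 33.8 F [-2.4 -1.7  5.3] 59.33707237243652
target [0.623 0.123 0.092] shift,twist [-1.1, 0.2, 1.7] [0.06, 0.05, -0.12]
```

```bash
python3 -m creep '[{"linear":[0,0,-15],"twist":[0,0,0],"gripper":20},{"linear":[0,0,-45],"twist":[0,0,0],"gripper":20},{"linear":[0,0,-80],"twist":[0,0,0],"gripper":20},{"linear":[0,0,-110],"twist":[0,0,0],"gripper":20},{"linear":[0,0,-120],"twist":[0,0,0],"gripper":20}]';python3 w.py tray 0 0 160
```

```text
t: 6.18
position: [0.5988, 0.1272, 0.2133]
ee_rot: [0.006, 0.993, -0.06, 0.105]
force: [1.3, 0.3, -4.1]
finger_gap: 0.391
gripper_force: 60.4
t 6.17 tcp [0.5988 0.1272 0.2133] gap 33.4 F [ 1.3  0.3 -4.1] 60.360578298568726
target [0.515 0.283 0.17 ] shift,twist [-108.8, -144.5, 21.1] [0.7, -12.07, -6.91]
```

```bash
python3 -m creep '[{"linear":[-20,-30,4],"twist":[0.1,-2,-1],"gripper":20},{"linear":[-50,-65,10],"twist":[0.3,-5.5,-3],"gripper":20},{"linear":[-80,-105,16],"twist":[0.5,-9,-5],"gripper":20},{"linear":[-102,-135,20],"twist":[0.7,-12,-6.9],"gripper":20},{"linear":[-109,-144.5,21],"twist":[0.7,-12.1,-6.9],"gripper":20}]';python3 w.py tray 0 0 78
```

```text
t: 6.8
position: [0.5131, 0.2843, 0.1662]
ee_rot: [0.0, 1.0, 0.001, -0.003]
force: [0.4, 0.1, -3.7]
finger_gap: 0.397
gripper_force: 60.5
t 6.8 tcp [0.5131 0.2843 0.1662] gap 33.9 F [ 0.4  0.1 -3.7] 60.48240780830383
target [0.515 0.283 0.088] shift,twist [2.3, 1.2, 78.2] [0.04, 0.35, 0.12]
```

```bash
python3 -m creep '[{"linear":[2,1,25],"twist":[0,0.3,0],"gripper":20},{"linear":[2,1,50],"twist":[0,0.3,0],"gripper":20},{"linear":[2,1,68],"twist":[0,0.3,0],"gripper":20},{"linear":[2,1,76],"twist":[0,0.3,0],"gripper":20},{"linear":[2,1,76],"twist":[0,0.3,0],"gripper":20}]';python3 -m creep '[{"linear":[0,0,1],"twist":[0,0,0],"gripper":20},{"linear":[0,0,2],"twist":[0,0,0],"gripper":20},{"linear":[0,0,2],"twist":[0,0,0],"gripper":20}]';python3 w.py tray 0 0 75.7; python3 - <<'E'
from h import *
o=[]
for n,(x,y,w,h) in(('scene',(230,60,90,90)),('top',(110,180,90,90))):
    o.append(cv2.resize(env.capture(n)[y:y+h,x:x+w],(400,400),interpolation=cv2.INTER_CUBIC))
cv2.imwrite('pics/g5.png',np.hstack(o))
E
```

```text
t: 7.42
position: [0.5164, 0.2812, 0.0917]
ee_rot: [0.001, 1.0, -0.0, 0.001]
force: [-0.5, 1.0, -3.7]
finger_gap: 0.391
gripper_force: 60.6
t: 7.8
position: [0.5166, 0.2815, 0.0903]
ee_rot: [0.0, 1.0, -0.0, 0.001]
force: [-0.5, 0.4, -4.2]
finger_gap: 0.39
gripper_force: 60.6
t 7.8 tcp [0.5166 0.2815 0.0903] gap 33.3 F [-0.5  0.4 -4.2] 60.602595806121826
target [0.515 0.283 0.086] shift,twist [-1.6, -1.5, 4.5] [0.03, -0.16, -0.04]
```

View pics/g5.png

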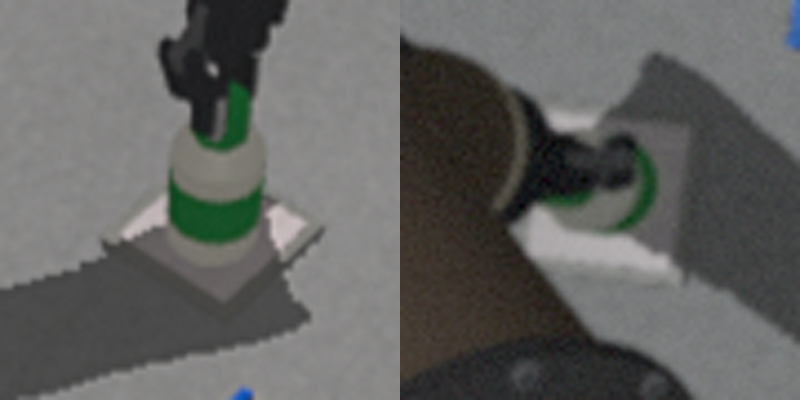

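The bottle is upright and centred over the tray in both views, still about 4 mm up (force unchanged). Lowering slowly.

```bash
python3 -m creep '[{"linear":[0,0,1],"twist":[0,0,0],"gripper":20},{"linear":[0,0,2],"twist":[0,0,0],"gripper":20},{"linear":[0,0,3],"twist":[0,0,0],"gripper":20},{"linear":[0,0,3],"twist":[0,0,0],"gripper":20}]';python3 -m creep '[{"linear":[0,0,1],"twist":[0,0,0],"gripper":20},{"linear":[0,0,1],"twist":[0,0,0],"gripper":20}]'; python3 -m creep '[{"linear":[0,0,1],"twist":[0,0,0],"gripper":20},{"linear":[0,0,1],"twist":[0,0,0],"gripper":20}]'
```

```text
t: 8.4
position: [0.5163, 0.2813, 0.0867]
ee_rot: [0.0, 1.0, -0.0, 0.001]
force: [0.3, 0.1, -2.6]
finger_gap: 0.389
gripper_force: 60.6
t: 8.65
position: [0.5163, 0.2813, 0.0858]
ee_rot: [0.0, 1.0, -0.0, 0.001]
force: [-0.0, -0.7, -4.0]
finger_gap: 0.394
gripper_force: 60.6
t: 8.9
position: [0.5169, 0.2814, 0.0854]
ee_rot: [0.0, 1.0, -0.0, 0.002]
force: [-0.6, -1.0, 3.7]
finger_gap: 0.39
gripper_force: 61.2
```

Contact at TCP z = 0.0855, so h = 75.5 as computed. Release and retreat, then head for blue.

```bash
python3 -m creep '[{"linear":[0,0,0],"twist":[0,0,0],"gripper":75},{"linear":[0,0,0],"twist":[0,0,0],"gripper":75},{"linear":[0,0,0],"twist":[0,0,0],"gripper":75},{"linear":[0,0,0],"twist":[0,0,0],"gripper":75},{"linear":[0,0,0],"twist":[0,0,0],"gripper":75}]';python3 -m creep '[{"linear":[0,0,-20],"twist":[0,0,0],"gripper":80},{"linear":[0,0,-60],"twist":[0,0,0],"gripper":80},{"linear":[0,0,-110],"twist":[0,0,0],"gripper":80},{"linear":[0,0,-150],"twist":[0,0,0],"gripper":80},{"linear":[0,0,-150],"twist":[0,0,0],"gripper":80}]';python3 w.py red -0.7 6.2 200;  python3 - <<'E'
from h import *
cv2.imwrite('pics/g6.png',cv2.resize(env.capture('scene'),(640,480)))
E
```

```text
t: 9.52
position: [0.5164, 0.2814, 0.0849]
ee_rot: [0.0, 1.0, -0.0, 0.001]
force: [0.2, 0.6, -0.3]
finger_gap: 0.88
gripper_force: 0.0
t: 10.15
position: [0.5175, 0.2829, 0.2384]
ee_rot: [-0.001, 1.0, -0.0, 0.004]
force: [0.7, -0.0, -0.6]
finger_gap: 0.933
gripper_force: 0.0
t 10.15 tcp [0.5175 0.2829 0.2384] gap 79.7 F [ 0.7 -0.  -0.6] 0.0
target [ 0.454 -0.275  0.215] shift,twist [-63.6, 557.8, 21.1] [0.78, 11.56, -8.44]
```

View pics/g6.png

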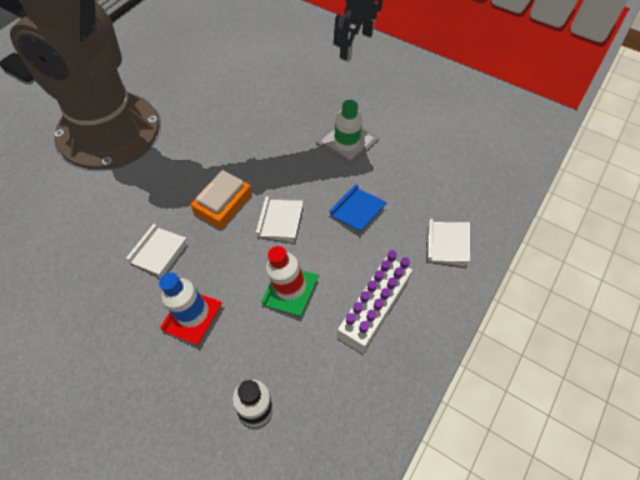

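Green stands parked on the tray (348,140). Moving across to above blue.

```bash
python3 -m creep '[{"linear":[-15,60,0],"twist":[0,0,0],"gripper":80},{"linear":[-30,120,0],"twist":[0,0,0],"gripper":80},{"linear":[-45,180,0],"twist":[0,0,0],"gripper":80},{"linear":[-60,240,0],"twist":[0,0,0],"gripper":80},{"linear":[-63,300,0],"twist":[0,0,0],"gripper":80}]';python3 -m creep '[{"linear":[0,60,0],"twist":[0,2,-2],"gripper":80},{"linear":[0,120,6],"twist":[0.3,5,-4],"gripper":80},{"linear":[0,180,12],"twist":[0.5,8,-6],"gripper":80},{"linear":[0,235,16],"twist":[0.8,11.6,-8.4],"gripper":80},{"linear":[0,255,20],"twist":[0.8,11.6,-8.4],"gripper":80}]';python3 w.py red -0.7 6.2 77
```

```text
t: 10.82
position: [0.4509, -0.0205, 0.2339]
ee_rot: [0.001, 1.0, -0.0, 0.0]
force: [1.3, -0.9, -0.6]
finger_gap: 0.934
gripper_force: 0.0
t: 11.45
position: [0.4496, -0.2777, 0.2132]
ee_rot: [-0.006, 0.992, 0.07, 0.101]
force: [0.7, 1.1, 0.6]
finger_gap: 0.936
gripper_force: 0.0
t 11.45 tcp [ 0.4496 -0.2777  0.2132] gap 79.9 F [0.7 1.1 0.6] 0.0
target [ 0.479 -0.271  0.095] shift,twist [5.7, -2.6, 121.6] [0.16, 0.41, -0.37]
```

```bash
python3 -m creep '[{"linear":[5,-2,30],"twist":[0.2,0.4,-0.4],"gripper":80},{"linear":[5,-2.5,60],"twist":[0.2,0.4,-0.4],"gripper":80},{"linear":[5,-2.5,95],"twist":[0.2,0.4,-0.4],"gripper":80},{"linear":[5,-2.5,118],"twist":[0.2,0.4,-0.4],"gripper":80},{"linear":[5,-2.5,121],"twist":[0.2,0.4,-0.4],"gripper":80}]';python3 w.py red -0.7 6.2 76
```

```text
t: 12.08
position: [0.4798, -0.2657, 0.095]
ee_rot: [-0.01, 0.992, 0.077, 0.103]
force: [-0.3, 0.1, 0.5]
finger_gap: 0.939
gripper_force: 0.0
t 12.07 tcp [ 0.4798 -0.2657  0.095 ] gap 80.1 F [-0.3  0.1  0.5] 0.0
target [ 0.479 -0.271  0.094] shift,twist [-1.5, 5.2, 0.5] [-0.28, 0.12, 0.38]
```

```bash
python3 -m creep '[{"linear":[0,0,0],"twist":[0,0,0],"gripper":80},{"linear":[0,0,0],"twist":[0,0,0],"gripper":80}]';python3 w.py red -0.7 6.2 76
```

```text
t: 12.32
position: [0.4819, -0.2673, 0.0986]
ee_rot: [-0.008, 0.991, 0.076, 0.106]
force: [-0.4, 0.2, 0.4]
finger_gap: 0.941
gripper_force: 0.0
t 12.32 tcp [ 0.4819 -0.2673  0.0986] gap 80.3 F [-0.4  0.2  0.4] 0.0
target [ 0.479 -0.271  0.094] shift,twist [-4.0, 3.3, 3.7] [-0.02, -0.16, 0.39]
```

```bash
python3 -m creep '[{"linear":[-3.5,3.3,3],"twist":[0,0,0.4],"gripper":80},{"linear":[-3.5,3.3,3],"twist":[0,0,0.4],"gripper":80},{"linear":[-3.5,3.3,3],"twist":[0,0,0.4],"gripper":80},{"linear":[-3.5,3.3,3],"twist":[0,0,0.4],"gripper":80}]';python3 w.py red -0.7 6.2 76
```

```text
t: 12.82
position: [0.4794, -0.2706, 0.0942]
ee_rot: [-0.008, 0.992, 0.073, 0.105]
force: [0.1, 0.8, -0.1]
finger_gap: 0.938
gripper_force: 0.0
t 12.82 tcp [ 0.4794 -0.2706  0.0942] gap 80.1 F [ 0.1  0.8 -0.1] 0.0
target [ 0.479 -0.271  0.094] shift,twist [-0.3, 0.4, -0.1] [-0.08, -0.12, -0.0]
```

Precise. Grip and lift.

```bash
python3 -m creep '[{"linear":[0,0,0],"twist":[0,0,0],"gripper":20},{"linear":[0,0,0],"twist":[0,0,0],"gripper":20},{"linear":[0,0,0],"twist":[0,0,0],"gripper":20},{"linear":[0,0,0],"twist":[0,0,0],"gripper":20},{"linear":[0,0,0],"twist":[0,0,0],"gripper":20}]';python3 -m creep '[{"linear":[0,0,0],"twist":[0,0,0],"gripper":20},{"linear":[0,0,0],"twist":[0,0,0],"gripper":20},{"linear":[0,0,0],"twist":[0,0,0],"gripper":20}]'; python3 w.py red -0.7 6.2 76
```

```text
t: 13.45
position: [0.4794, -0.2708, 0.0944]
ee_rot: [-0.008, 0.992, 0.073, 0.105]
force: [-2.3, 0.4, 4.8]
finger_gap: 0.395
gripper_force: 59.0
t: 13.82
position: [0.4794, -0.2708, 0.0944]
ee_rot: [-0.008, 0.992, 0.073, 0.106]
force: [-1.8, 0.6, 5.5]
finger_gap: 0.39
gripper_force: 59.0
t 13.82 tcp [ 0.4794 -0.2708  0.0944] gap 33.3 F [-1.8  0.6  5.5] 59.040271639823914
target [ 0.479 -0.271  0.094] shift,twist [-0.2, 0.3, 0.2] [-0.06, -0.12, -0.01]
```

```bash
python3 -m creep '[{"linear":[0,0,-15],"twist":[0,0,0],"gripper":20},{"linear":[0,0,-55],"twist":[0,0,0],"gripper":20},{"linear":[0,0,-105],"twist":[0,0,0],"gripper":20},{"linear":[0,0,-150],"twist":[0,0,0],"gripper":20},{"linear":[0,0,-170],"twist":[0,0,0],"gripper":20}]';python3 w.py blue 2 0 200
```

```text
t: 14.45
position: [0.4439, -0.2766, 0.2636]
ee_rot: [-0.007, 0.992, 0.073, 0.107]
force: [-0.7, -0.1, -4.8]
finger_gap: 0.389
gripper_force: 60.8
t 14.45 tcp [ 0.4439 -0.2766  0.2636] gap 33.2 F [-0.7 -0.1 -4.8] 60.792696475982666
target [0.599 0.124 0.216] shift,twist [197.4, -373.8, 91.1] [-3.14, -0.24, 14.91]
```

```bash
python3 -m creep '[{"linear":[12,-22,4],"twist":[0,0,0],"gripper":20},{"linear":[36,-68,14],"twist":[0,0,0],"gripper":20},{"linear":[62,-118,24],"twist":[0,0,0],"gripper":20},{"linear":[90,-170,34],"twist":[0,0,0],"gripper":20},{"linear":[114,-215,44],"twist":[0,0,0],"gripper":20}]';python3 -m creep '[{"linear":[22,-40,10],"twist":[-0.5,0,3],"gripper":20},{"linear":[45,-85,20],"twist":[-1.5,0,7],"gripper":20},{"linear":[68,-125,34],"twist":[-2.3,0,11],"gripper":20},{"linear":[81,-150,42],"twist":[-3.1,-0.2,14.9],"gripper":20},{"linear":[83,-158,46],"twist":[-3.1,-0.2,14.9],"gripper":20}]';python3 -m creep '[{"linear":[0,0,0],"twist":[0,0,0],"gripper":20},{"linear":[0,0,0],"twist":[0,0,0],"gripper":20},{"linear":[0,0,0],"twist":[0,0,0],"gripper":20}]';python3 w.py blue 2 0 100
```

```text
t: 15.08
position: [0.5317, -0.0436, 0.242]
ee_rot: [-0.008, 0.992, 0.073, 0.105]
force: [0.6, -0.9, -3.6]
finger_gap: 0.393
gripper_force: 60.7
t: 15.7
position: [0.5982, 0.1267, 0.2141]
ee_rot: [0.004, 0.993, -0.058, 0.103]
force: [-1.0, -0.0, -3.2]
finger_gap: 0.393
gripper_force: 60.8
t: 16.08
position: [0.5986, 0.1223, 0.2146]
ee_rot: [0.005, 0.993, -0.06, 0.104]
force: [0.2, -0.1, -3.6]
finger_gap: 0.386
gripper_force: 60.8
t 16.07 tcp [0.5986 0.1223 0.2146] gap 33.0 F [ 0.2 -0.1 -3.6] 60.790836811065674
target [0.62  0.122 0.118] shift,twist [0.8, -1.7, 98.7] [-0.11, 0.1, -0.09]
```

```bash
python3 -m creep '[{"linear":[0.8,-1.7,25],"twist":[-0.1,0.1,-0.1],"gripper":20},{"linear":[0.8,-1.7,60],"twist":[-0.1,0.1,-0.1],"gripper":20},{"linear":[0.8,-1.7,90],"twist":[-0.1,0.1,-0.1],"gripper":20},{"linear":[0.8,-1.7,110],"twist":[-0.1,0.1,-0.1],"gripper":20},{"linear":[0.8,-1.7,116],"twist":[-0.1,0.1,-0.1],"gripper":20}]';python3 -m creep '[{"linear":[0,0,0],"twist":[0,0,0],"gripper":20},{"linear":[0,0,0],"twist":[0,0,0],"gripper":20},{"linear":[0,0,0],"twist":[0,0,0],"gripper":20}]';python3 w.py blue 2 0 76
```

```text
t: 16.7
position: [0.6231, 0.1223, 0.0999]
ee_rot: [0.006, 0.993, -0.059, 0.104]
force: [0.2, -0.6, -2.5]
finger_gap: 0.386
gripper_force: 60.9
t: 17.08
position: [0.6238, 0.1233, 0.1019]
ee_rot: [0.006, 0.993, -0.058, 0.105]
force: [-0.1, 0.1, -3.6]
finger_gap: 0.393
gripper_force: 60.9
t 17.07 tcp [0.6238 0.1233 0.1019] gap 33.6 F [-0.1  0.1 -3.6] 60.85904359817505
target [0.625 0.121 0.095] shift,twist [-0.2, 2.0, 7.3] [-0.09, -0.06, 0.11]
```

Lower the last 7 mm gently with contact watch.

```bash
python3 -m creep '[{"linear":[0,2,2],"twist":[0,0,0],"gripper":20},{"linear":[0,2,4],"twist":[0,0,0],"gripper":20},{"linear":[0,2,6],"twist":[0,0,0],"gripper":20},{"linear":[0,2,6],"twist":[0,0,0],"gripper":20}]';python3 -m creep '[{"linear":[0,0,1],"twist":[0,0,0],"gripper":20},{"linear":[0,0,1],"twist":[0,0,0],"gripper":20},{"linear":[0,0,1],"twist":[0,0,0],"gripper":20}]';python3 w.py blue 2 0 76
```

```text
t: 17.58
position: [0.6244, 0.1209, 0.0954]
ee_rot: [0.006, 0.993, -0.058, 0.105]
force: [-3.4, 0.2, 3.3]
finger_gap: 0.394
gripper_force: 61.4
t: 17.95
position: [0.6248, 0.121, 0.0954]
ee_rot: [0.006, 0.993, -0.058, 0.105]
force: [-7.3, -2.0, 12.3]
finger_gap: 0.393
gripper_force: 62.6
t 17.95 tcp [0.6248 0.121  0.0954] gap 33.6 F [-7.3 -2.  12.3] 62.60840892791748
target [0.625 0.121 0.095] shift,twist [-0.1, -0.1, 0.6] [-0.06, -0.05, 0.11]
```

Seated. Release and back off along the axis.

```bash
python3 -m creep '[{"linear":[0,0,-1],"twist":[0,0,0],"gripper":20},{"linear":[0,0,-1],"twist":[0,0,0],"gripper":75},{"linear":[0,0,-1],"twist":[0,0,0],"gripper":75},{"linear":[0,0,-1],"twist":[0,0,0],"gripper":75},{"linear":[0,0,-1],"twist":[0,0,0],"gripper":75}]';python3 -m creep '[{"linear":[0,0,0],"twist":[0,0,0],"gripper":80},{"linear":[0,0,-20],"twist":[0,0,0],"gripper":80},{"linear":[0,0,-60],"twist":[0,0,0],"gripper":80},{"linear":[0,0,-110],"twist":[0,0,0],"gripper":80},{"linear":[0,0,-150],"twist":[0,0,0],"gripper":80}]';python3 w.py green 0 4.5 200
```

```text
t: 18.58
position: [0.6245, 0.1209, 0.095]
ee_rot: [0.006, 0.993, -0.058, 0.104]
force: [0.3, -0.0, -0.3]
finger_gap: 0.874
gripper_force: 0.0
t: 19.2
position: [0.593, 0.1251, 0.2453]
ee_rot: [0.005, 0.993, -0.058, 0.106]
force: [1.5, 0.7, -0.1]
finger_gap: 0.936
gripper_force: 0.0
t 19.2 tcp [0.593  0.1251 0.2453] gap 79.9 F [ 1.5  0.7 -0.1] 0.0
target [ 0.582 -0.127  0.216] shift,twist [11.9, 251.7, 32.5] [3.52, -0.11, -16.89]
```

```bash
python3 -m creep '[{"linear":[2,50,4],"twist":[0.7,0,-3],"gripper":80},{"linear":[5,105,10],"twist":[1.5,0,-7],"gripper":80},{"linear":[8,165,20],"twist":[2.3,0,-11],"gripper":80},{"linear":[11,220,28],"twist":[3.5,0,-15],"gripper":80},{"linear":[12,252,32],"twist":[3.5,0,-16.9],"gripper":80}]';python3 -m creep '[{"linear":[0,0,0],"twist":[0,0,0],"gripper":80},{"linear":[0,0,0],"twist":[0,0,0],"gripper":80},{"linear":[0,0,0],"twist":[0,0,0],"gripper":80}]';python3 w.py green 0 4.5 76
python3 - <<'E'
from h import *
cv2.imwrite('pics/g7.png',cv2.resize(env.capture('scene')[90:320,90:400],(775,575),interpolation=cv2.INTER_CUBIC))
E
```

```text
t: 19.82
position: [0.5814, -0.132, 0.2137]
ee_rot: [-0.008, 0.99, 0.09, 0.104]
force: [0.0, 0.4, 0.2]
finger_gap: 0.938
gripper_force: 0.0
t: 20.2
position: [0.5825, -0.126, 0.2136]
ee_rot: [-0.009, 0.99, 0.093, 0.105]
force: [-0.1, 0.5, -0.1]
finger_gap: 0.937
gripper_force: 0.0
t 20.2 tcp [ 0.5825 -0.126   0.2136] gap 80.0 F [-0.1  0.5 -0.1] 0.0
target [ 0.608 -0.122  0.094] shift,twist [-0.2, 0.9, 121.9] [0.03, -0.03, 0.11]
```

View pics/g7.png

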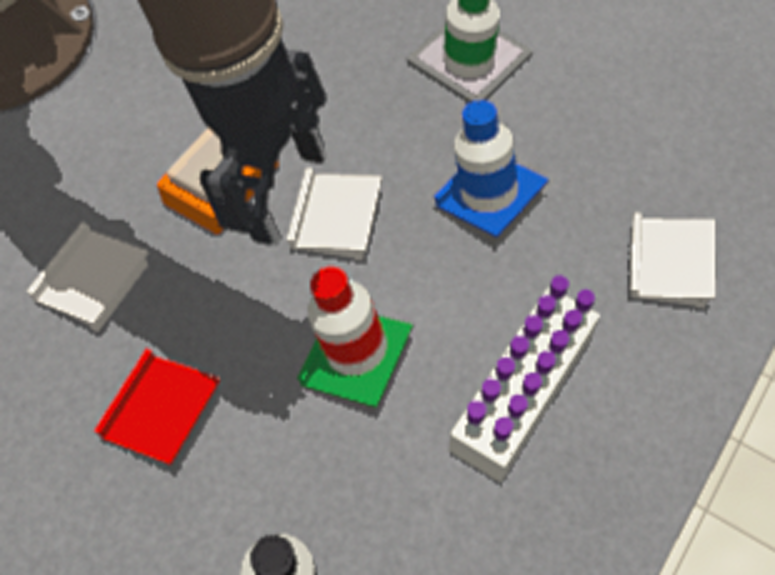

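Blue is home on the blue plate (485,180), and the red cradle is empty. Descend on red.

```bash
python3 -m creep '[{"linear":[0,1,30],"twist":[0,0,0.1],"gripper":80},{"linear":[0,1,65],"twist":[0,0,0.1],"gripper":80},{"linear":[0,1,95],"twist":[0,0,0.1],"gripper":80},{"linear":[0,1,115],"twist":[0,0,0.1],"gripper":80},{"linear":[0,1,121],"twist":[0,0,0.1],"gripper":80}]';python3 -m creep '[{"linear":[0,0,0],"twist":[0,0,0],"gripper":80},{"linear":[0,0,0],"twist":[0,0,0],"gripper":80},{"linear":[0,0,0],"twist":[0,0,0],"gripper":80}]';python3 w.py green 0 4.5 76
```

```text
t: 20.88
position: [0.6068, -0.1231, 0.0934]
ee_rot: [-0.01, 0.99, 0.091, 0.103]
force: [0.1, 0.0, 1.1]
finger_gap: 0.931
gripper_force: 0.0
t: 21.25
position: [0.6075, -0.1247, 0.0953]
ee_rot: [-0.009, 0.99, 0.091, 0.105]
force: [-0.1, -0.6, 1.1]
finger_gap: 0.932
gripper_force: 0.0
t 21.25 tcp [ 0.6075 -0.1247  0.0953] gap 79.6 F [-0.1 -0.6  1.1] 0.0
target [ 0.608 -0.122  0.094] shift,twist [0.2, -2.3, 1.1] [0.1, -0.04, -0.13]
```

```bash
python3 -m creep '[{"linear":[0,-2.3,1],"twist":[0,0,0],"gripper":80},{"linear":[0,-2.3,1],"twist":[0,0,0],"gripper":80},{"linear":[0,-2.3,1],"twist":[0,0,0],"gripper":30},{"linear":[0,-2.3,1],"twist":[0,0,0],"gripper":20},{"linear":[0,-2.3,1],"twist":[0,0,0],"gripper":20}]';python3 -m creep '[{"linear":[0,0,0],"twist":[0,0,0],"gripper":20},{"linear":[0,0,0],"twist":[0,0,0],"gripper":20},{"linear":[0,0,0],"twist":[0,0,0],"gripper":20},{"linear":[0,0,0],"twist":[0,0,0],"gripper":20}]'; python3 w.py green 0 4.5 76;python3 -m creep '[{"linear":[0,0,-15],"twist":[0,0,0],"gripper":20},{"linear":[0,0,-55],"twist":[0,0,0],"gripper":20},{"linear":[0,0,-95],"twist":[0,0,0],"gripper":20},{"linear":[0,0,-120],"twist":[0,0,0],"gripper":20},{"linear":[0,0,-120],"twist":[0,0,0],"gripper":20}]';python3 w.py red 2 0 180
```

```text
t: 21.88
position: [0.6072, -0.1221, 0.0939]
ee_rot: [-0.009, 0.99, 0.091, 0.104]
force: [-0.7, 0.4, 3.2]
finger_gap: 0.393
gripper_force: 59.3
t: 22.38
position: [0.607, -0.1221, 0.0938]
ee_rot: [-0.009, 0.99, 0.091, 0.104]
force: [-2.7, 1.2, 4.6]
finger_gap: 0.394
gripper_force: 59.2
t 22.38 tcp [ 0.607  -0.1221  0.0938] gap 33.7 F [-2.7  1.2  4.6] 59.20361816883087
target [ 0.608 -0.122  0.094] shift,twist [0.6, 0.3, -0.4] [0.08, 0.01, -0.12]
t: 23.0
position: [0.5831, -0.127, 0.2132]
ee_rot: [-0.008, 0.99, 0.09, 0.106]
force: [0.1, 0.4, -3.1]
finger_gap: 0.393
gripper_force: 60.6
t 23.0 tcp [ 0.5831 -0.127   0.2132] gap 33.6 F [ 0.1  0.4 -3.1] 60.57793378829956
target [ 0.461 -0.28   0.196] shift,twist [-147.6, 128.4, -14.5] [-0.28, -0.16, 1.98]
```

```bash
python3 -m creep '[{"linear":[-22,19,-2],"twist":[0,0,0.3],"gripper":20},{"linear":[-60,52,-6],"twist":[0,0,1],"gripper":20},{"linear":[-100,87,-10],"twist":[0,0,1.5],"gripper":20},{"linear":[-134,116,-13],"twist":[-0.2,0,2],"gripper":20},{"linear":[-147.5,128,-14],"twist":[-0.3,-0.2,2],"gripper":20}]';python3 -m creep '[{"linear":[0,0,0],"twist":[0,0,0],"gripper":20},{"linear":[0,0,0],"twist":[0,0,0],"gripper":20},{"linear":[0,0,0],"twist":[0,0,0],"gripper":20}]';python3 w.py red 2 0 83
```

```text
t: 23.62
position: [0.4576, -0.2815, 0.1919]
ee_rot: [-0.009, 0.992, 0.071, 0.101]
force: [0.2, 0.7, -2.1]
finger_gap: 0.389
gripper_force: 60.5
t: 24.0
position: [0.4616, -0.2779, 0.1938]
ee_rot: [-0.009, 0.992, 0.074, 0.103]
force: [1.1, -0.6, -2.7]
finger_gap: 0.391
gripper_force: 60.5
t 24.0 tcp [ 0.4616 -0.2779  0.1938] gap 33.4 F [ 1.1 -0.6 -2.7] 60.461297035217285
target [ 0.481 -0.277  0.102] shift,twist [0.4, 2.2, 94.3] [-0.13, 0.22, 0.11]
```

```bash
python3 -m creep '[{"linear":[0.4,2.2,25],"twist":[-0.1,0.2,0.1],"gripper":20},{"linear":[0.4,2.2,55],"twist":[-0.1,0.2,0.1],"gripper":20},{"linear":[0.4,2.2,78],"twist":[-0.1,0.2,0.1],"gripper":20},{"linear":[0.4,2.2,91],"twist":[-0.1,0.2,0.1],"gripper":20},{"linear":[0.4,2.2,94],"twist":[-0.1,0.2,0.1],"gripper":20}]';python3 -m creep '[{"linear":[0,0,0],"twist":[0,0,0],"gripper":20},{"linear":[0,0,0],"twist":[0,0,0],"gripper":20},{"linear":[0,0,0],"twist":[0,0,0],"gripper":20}]';python3 w.py red 2 0 76
```

```text
t: 24.62
position: [0.4807, -0.2777, 0.1015]
ee_rot: [-0.008, 0.992, 0.073, 0.104]
force: [0.0, -0.3, -3.0]
finger_gap: 0.391
gripper_force: 60.5
t: 25.0
position: [0.4808, -0.2787, 0.1026]
ee_rot: [-0.007, 0.992, 0.072, 0.105]
force: [-1.2, 0.5, -2.6]
finger_gap: 0.389
gripper_force: 60.5
t 25.0 tcp [ 0.4808 -0.2787  0.1026] gap 33.2 F [-1.2  0.5 -2.6] 60.48349142074585
target [ 0.483 -0.277  0.095] shift,twist [0.6, -1.6, 8.2] [0.07, -0.01, -0.11]
```

```bash
python3 -m creep '[{"linear":[0.5,-1.5,2],"twist":[0,0,0],"gripper":20},{"linear":[0.5,-1.5,4],"twist":[0,0,0],"gripper":20},{"linear":[0.5,-1.5,6],"twist":[0,0,0],"gripper":20},{"linear":[0.5,-1.5,7],"twist":[0,0,0],"gripper":20},{"linear":[0.5,-1.5,7],"twist":[0,0,0],"gripper":20}]';python3 -m creep '[{"linear":[0,0,0.7],"twist":[0,0,0],"gripper":20},{"linear":[0,0,0.7],"twist":[0,0,0],"gripper":20},{"linear":[0,0,0.7],"twist":[0,0,0],"gripper":20}]';python3 w.py red 2 0 76
```

```text
t: 25.62
position: [0.4822, -0.2766, 0.0951]
ee_rot: [-0.008, 0.992, 0.072, 0.104]
force: [-0.5, 0.4, -1.8]
finger_gap: 0.387
gripper_force: 60.5
t: 26.0
position: [0.4824, -0.2766, 0.0946]
ee_rot: [-0.008, 0.992, 0.072, 0.104]
force: [-0.0, 0.7, -2.4]
finger_gap: 0.39
gripper_force: 60.7
t 26.0 tcp [ 0.4824 -0.2766  0.0946] gap 33.3 F [-0.   0.7 -2.4] 60.73784351348877
target [ 0.483 -0.277  0.095] shift,twist [0.4, 0.2, -0.1] [0.02, 0.03, -0.11]
```

Not yet in contact; go a little further.

```bash
for i in 1 2; do python3 -m creep '[{"linear":[0,0,0.8],"twist":[0,0,0],"gripper":20},{"linear":[0,0,0.8],"twist":[0,0,0],"gripper":20},{"linear":[0,0,0.8],"twist":[0,0,0],"gripper":20}]'|grep -A1 -E "force: \[|posi";done
```

```text
position: [0.4826, -0.2767, 0.0945]
ee_rot: [-0.007, 0.992, 0.072, 0.104]
force: [-4.5, 1.1, 8.9]
finger_gap: 0.389
position: [0.4829, -0.2767, 0.0945]
ee_rot: [-0.007, 0.992, 0.072, 0.105]
force: [-8.6, 2.8, 17.8]
finger_gap: 0.39
```

Seated. Release, rise, and go to green on the tray.

```bash
python3 -m creep '[{"linear":[0,0,-1.3],"twist":[0,0,0],"gripper":20},{"linear":[0,0,-1.3],"twist":[0,0,0],"gripper":75},{"linear":[0,0,-1.3],"twist":[0,0,0],"gripper":75},{"linear":[0,0,-1.3],"twist":[0,0,0],"gripper":75},{"linear":[0,0,-1.3],"twist":[0,0,0],"gripper":75}]';python3 -m creep '[{"linear":[0,0,0],"twist":[0,0,0],"gripper":80},{"linear":[0,0,-20],"twist":[0,0,0],"gripper":80},{"linear":[0,0,-60],"twist":[0,0,0],"gripper":80},{"linear":[0,0,-110],"twist":[0,0,0],"gripper":80},{"linear":[0,0,-155],"twist":[0,0,0],"gripper":80}]';python3 w.py tray 1.5 -1.7 200
```

```text
t: 27.38
position: [0.4825, -0.2766, 0.0942]
ee_rot: [-0.008, 0.992, 0.072, 0.104]
force: [-1.2, 0.4, -0.2]
finger_gap: 0.88
gripper_force: 0.0
t: 28.0
position: [0.4503, -0.2812, 0.2476]
ee_rot: [-0.007, 0.992, 0.072, 0.104]
force: [0.3, -0.9, -0.0]
finger_gap: 0.936
gripper_force: 0.0
t 28.0 tcp [ 0.4503 -0.2812  0.2476] gap 79.9 F [ 0.3 -0.9 -0. ] 0.0
target [0.516 0.281 0.21 ] shift,twist [135.9, -547.0, 67.2] [-0.86, -12.0, 8.29]
```

```bash
python3 -m creep '[{"linear":[12,-50,3],"twist":[0,0,0],"gripper":80},{"linear":[26,-105,7],"twist":[0,0,0],"gripper":80},{"linear":[40,-165,12],"twist":[0,0,0],"gripper":80},{"linear":[55,-225,18],"twist":[0,0,0],"gripper":80},{"linear":[68,-280,24],"twist":[0,0,0],"gripper":80}]';python3 -m creep '[{"linear":[14,-58,8],"twist":[0,-2,1],"gripper":80},{"linear":[29,-116,16],"twist":[-0.2,-5,3],"gripper":80},{"linear":[44,-175,26],"twist":[-0.5,-9,6],"gripper":80},{"linear":[60,-230,36],"twist":[-0.9,-12,8.3],"gripper":80},{"linear":[68,-267,43],"twist":[-0.9,-12,8.3],"gripper":80}]';python3 -m creep '[{"linear":[0,0,0],"twist":[0,0,0],"gripper":80},{"linear":[0,0,0],"twist":[0,0,0],"gripper":80},{"linear":[0,0,0],"twist":[0,0,0],"gripper":80}]'; python3 w.py tray 1.5 -1.7 75.5
python3 - <<'E'
from h import *
cv2.imwrite('pics/g8.png',cv2.resize(env.capture('scene')[70:320,90:400],(775,575),interpolation=cv2.INTER_CUBIC))
E
```

```text
t: 28.62
position: [0.4808, 0.0082, 0.2369]
ee_rot: [-0.007, 0.992, 0.072, 0.105]
force: [0.6, -1.0, 0.0]
finger_gap: 0.935
gripper_force: 0.0
t: 29.25
position: [0.5173, 0.2843, 0.2075]
ee_rot: [-0.0, 1.0, -0.0, -0.001]
force: [0.5, -0.1, 0.0]
finger_gap: 0.939
gripper_force: 0.0
t: 29.62
position: [0.5173, 0.2797, 0.2089]
ee_rot: [0.001, 1.0, -0.001, 0.0]
force: [0.1, 0.1, -0.0]
finger_gap: 0.936
gripper_force: 0.0
t 29.62 tcp [0.5173 0.2797 0.2089] gap 79.9 F [ 0.1  0.1 -0. ] 0.0
target [0.516 0.281 0.085] shift,twist [-0.9, -1.8, 123.4] [0.07, -0.02, -0.13]
```

View pics/g8.png

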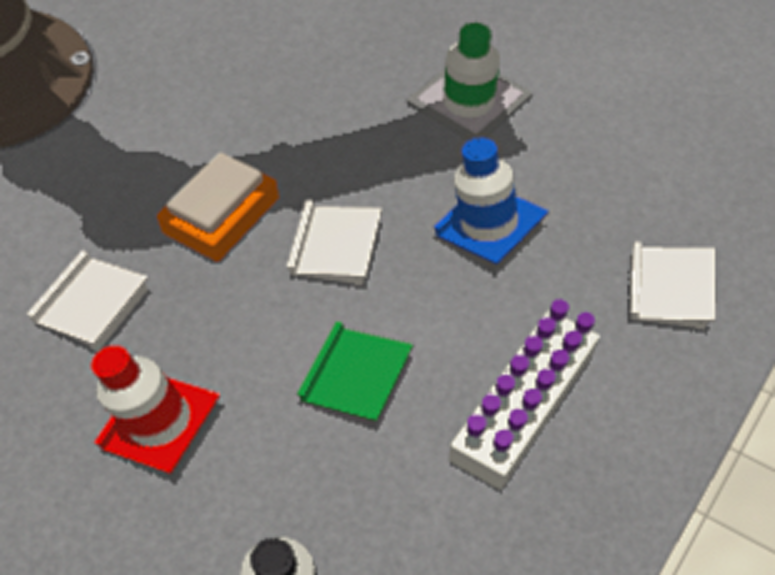

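Red sits on the red plate (150,400), blue on blue, the green cradle is empty and green is still on the tray. Descend and grip green.

```bash
python3 -m creep '[{"linear":[-1,-1.8,30],"twist":[0,0,-0.1],"gripper":80},{"linear":[-1,-1.8,65],"twist":[0,0,-0.1],"gripper":80},{"linear":[-1,-1.8,95],"twist":[0,0,-0.1],"gripper":80},{"linear":[-1,-1.8,116],"twist":[0,0,-0.1],"gripper":80},{"linear":[-1,-1.8,123],"twist":[0,0,-0.1],"gripper":80}]';python3 -m creep '[{"linear":[0,0,0],"twist":[0,0,0],"gripper":80},{"linear":[0,0,0],"twist":[0,0,0],"gripper":80},{"linear":[0,0,0],"twist":[0,0,0],"gripper":80}]';python3 w.py tray 1.5 -1.7 75.5
```

```text
t: 30.3
position: [0.5157, 0.2814, 0.0848]
ee_rot: [0.001, 1.0, -0.0, -0.001]
force: [0.1, 0.1, 0.2]
finger_gap: 0.936
gripper_force: 0.0
t: 30.68
position: [0.5164, 0.2833, 0.0866]
ee_rot: [-0.0, 1.0, 0.001, 0.0]
force: [-0.1, 0.9, -0.5]
finger_gap: 0.941
gripper_force: 0.0
t 30.68 tcp [0.5164 0.2833 0.0866] gap 80.4 F [-0.1  0.9 -0.5] 0.0
target [0.516 0.281 0.085] shift,twist [0.1, 2.0, 1.1] [-0.02, -0.06, 0.07]
```

```bash
python3 -m creep '[{"linear":[0,2,1],"twist":[0,0,0],"gripper":80},{"linear":[0,2,1],"twist":[0,0,0],"gripper":80},{"linear":[0,2,1],"twist":[0,0,0],"gripper":30},{"linear":[0,2,1],"twist":[0,0,0],"gripper":20},{"linear":[0,2,1],"twist":[0,0,0],"gripper":20}]';python3 -m creep '[{"linear":[0,0,0],"twist":[0,0,0],"gripper":20},{"linear":[0,0,0],"twist":[0,0,0],"gripper":20},{"linear":[0,0,0],"twist":[0,0,0],"gripper":20},{"linear":[0,0,0],"twist":[0,0,0],"gripper":20}]'; python3 w.py tray 1.5 -1.7 75.5;python3 -m creep '[{"linear":[0,0,-15],"twist":[0,0,0],"gripper":20},{"linear":[0,0,-55],"twist":[0,0,0],"gripper":20},{"linear":[0,0,-105],"twist":[0,0,0],"gripper":20},{"linear":[0,0,-150],"twist":[0,0,0],"gripper":20},{"linear":[0,0,-165],"twist":[0,0,0],"gripper":20}]';python3 w.py green 2 0 190
```

```text
t: 31.3
position: [0.5162, 0.2811, 0.0851]
ee_rot: [0.0, 1.0, 0.001, 0.0]
force: [-0.6, -0.7, 3.0]
finger_gap: 0.393
gripper_force: 59.4
t: 31.8
position: [0.516, 0.2811, 0.0851]
ee_rot: [0.0, 1.0, 0.001, 0.0]
force: [-1.0, -1.4, 5.3]
finger_gap: 0.395
gripper_force: 59.5
t 31.8 tcp [0.516  0.2811 0.0851] gap 33.8 F [-1.  -1.4  5.3] 59.458356499671936
target [0.516 0.281 0.085] shift,twist [0.5, -0.2, -0.4] [0.02, -0.01, 0.08]
t: 32.42
position: [0.5165, 0.2821, 0.2528]
ee_rot: [-0.001, 1.0, 0.001, 0.002]
force: [0.7, 0.6, -3.7]
finger_gap: 0.392
gripper_force: 60.6
t 32.42 tcp [0.5165 0.2821 0.2528] gap 33.5 F [ 0.7  0.6 -3.7] 60.61406493186951
target [ 0.587 -0.131  0.206] shift,twist [69.7, 413.1, 46.0] [1.01, 11.81, -10.46]
```

```bash
python3 -m creep '[{"linear":[0,22,0],"twist":[0,0,0],"gripper":20},{"linear":[0,70,0],"twist":[0,0,0],"gripper":20},{"linear":[5,125,0],"twist":[0,0,0],"gripper":20},{"linear":[15,180,0],"twist":[0,0,0],"gripper":20},{"linear":[25,230,0],"twist":[0,0,0],"gripper":20}]';python3 -m creep '[{"linear":[10,50,6],"twist":[0,2,-2],"gripper":20},{"linear":[20,100,16],"twist":[0.2,5,-5],"gripper":20},{"linear":[32,140,28],"twist":[0.6,9,-8],"gripper":20},{"linear":[42,170,40],"twist":[1,11.8,-10.5],"gripper":20},{"linear":[45,183,46],"twist":[1,11.8,-10.5],"gripper":20}]';python3 -m creep '[{"linear":[0,0,0],"twist":[0,0,0],"gripper":20},{"linear":[0,0,0],"twist":[0,0,0],"gripper":20},{"linear":[0,0,0],"twist":[0,0,0],"gripper":20}]';python3 w.py green 2 0 83
```

```text
t: 33.05
position: [0.5405, 0.0486, 0.2487]
ee_rot: [0.001, 1.0, 0.0, -0.001]
force: [-0.2, 0.4, -3.4]
finger_gap: 0.389
gripper_force: 60.6
t: 33.67
position: [0.5843, -0.1349, 0.2015]
ee_rot: [-0.009, 0.991, 0.09, 0.1]
force: [-0.5, 0.5, -3.2]
finger_gap: 0.392
gripper_force: 60.6
t: 34.05
position: [0.5869, -0.1299, 0.2044]
ee_rot: [-0.009, 0.99, 0.093, 0.103]
force: [0.3, -0.1, -4.0]
finger_gap: 0.39
gripper_force: 60.6
t 34.05 tcp [ 0.5869 -0.1299  0.2044] gap 33.3 F [ 0.3 -0.1 -4. ] 60.64879059791565
target [ 0.609 -0.127  0.102] shift,twist [0.7, 0.7, 105.2] [0.06, 0.2, 0.18]
```

```bash
python3 -m creep '[{"linear":[0.7,0.7,25],"twist":[0,0.2,0.2],"gripper":20},{"linear":[0.7,0.7,55],"twist":[0,0.2,0.2],"gripper":20},{"linear":[0.7,0.7,82],"twist":[0,0.2,0.2],"gripper":20},{"linear":[0.7,0.7,100],"twist":[0,0.2,0.2],"gripper":20},{"linear":[0.7,0.7,105],"twist":[0,0.2,0.2],"gripper":20}]';python3 -m creep '[{"linear":[0,0,0],"twist":[0,0,0],"gripper":20},{"linear":[0,0,0],"twist":[0,0,0],"gripper":20},{"linear":[0,0,0],"twist":[0,0,0],"gripper":20}]';python3 w.py green 2 0 76
```

```text
t: 34.67
position: [0.6083, -0.1279, 0.1004]
ee_rot: [-0.009, 0.99, 0.091, 0.104]
force: [-0.9, 0.5, -2.2]
finger_gap: 0.394
gripper_force: 60.7
t: 35.05
position: [0.6088, -0.1289, 0.102]
ee_rot: [-0.009, 0.99, 0.09, 0.105]
force: [0.5, -0.5, -3.1]
finger_gap: 0.39
gripper_force: 60.7
t 35.05 tcp [ 0.6088 -0.1289  0.102 ] gap 33.3 F [ 0.5 -0.5 -3.1] 60.68910241127014
target [ 0.61  -0.126  0.095] shift,twist [0.4, -2.2, 7.5] [0.14, -0.04, -0.17]
```

```bash
python3 -m creep '[{"linear":[0.4,-2.2,2],"twist":[0.1,0,-0.2],"gripper":20},{"linear":[0.4,-2.2,4],"twist":[0.1,0,-0.2],"gripper":20},{"linear":[0.4,-2.2,6],"twist":[0.1,0,-0.2],"gripper":20},{"linear":[0.4,-2.2,6.5],"twist":[0.1,0,-0.2],"gripper":20},{"linear":[0.4,-2.2,6.5],"twist":[0.1,0,-0.2],"gripper":20}]';for i in 1 2; do python3 -m creep '[{"linear":[0,0,0.7],"twist":[0,0,0],"gripper":20},{"linear":[0,0,0.7],"twist":[0,0,0],"gripper":20},{"linear":[0,0,0.7],"twist":[0,0,0],"gripper":20}]'|grep -E "^force|posi";done;python3 w.py green 2 0 76
```

```text
t: 35.67
position: [0.6097, -0.1262, 0.0948]
ee_rot: [-0.01, 0.99, 0.092, 0.104]
force: [-0.1, -0.8, -3.7]
finger_gap: 0.393
gripper_force: 60.7
position: [0.6099, -0.1262, 0.0942]
force: [-0.5, -0.7, -3.6]
position: [0.6102, -0.1263, 0.0942]
force: [-4.4, -1.0, 5.6]
t 36.42 tcp [ 0.6102 -0.1263  0.0942] gap 33.6 F [-4.4 -1.   5.6] 61.726194620132446
target [ 0.61  -0.126  0.095] shift,twist [0.2, 0.1, -0.6] [0.04, -0.0, 0.04]
```

```bash
python3 -m creep '[{"linear":[0,0,0.6],"twist":[0,0,0],"gripper":20},{"linear":[0,0,-0.4],"twist":[0,0,0],"gripper":20},{"linear":[0,0,-0.4],"twist":[0,0,0],"gripper":75},{"linear":[0,0,-0.4],"twist":[0,0,0],"gripper":75},{"linear":[0,0,-0.4],"twist":[0,0,0],"gripper":75}]';python3 -m creep '[{"linear":[0,0,0],"twist":[0,0,0],"gripper":80},{"linear":[0,0,0],"twist":[0,0,0],"gripper":80},{"linear":[0,0,-40],"twist":[0,0,0],"gripper":80},{"linear":[0,0,-90],"twist":[0,0,0],"gripper":80},{"linear":[0,0,-140],"twist":[0,0,0],"gripper":80}]';python3 -m creep '[{"linear":[-40,0,-40],"twist":[0,0,0],"gripper":80},{"linear":[-90,0,-90],"twist":[0,0,0],"gripper":80},{"linear":[-130,0,-100],"twist":[0,0,0],"gripper":80},{"linear":[-160,0,-100],"twist":[0,0,0],"gripper":80},{"linear":[-160,0,-100],"twist":[0,0,0],"gripper":80}]'
sed -e "s/('red','blue',/('red','red',/;s/('green','red',/('green','green',/;s/('blue','green',/('blue','blue',/" -e "s/cr.json/fin.json/;s/fit.png/fin.png/" fit.py > fin.py; sed -i "s/x0=np.array.*$/q=json.load(open('cr.json'))[cr];x0=np.array(q[:3]+[.002,0]); sim=np.r_[[x0],x0+np.diag([.004,.004,.03,.006,.006])]/" fin.py; python3 fin.py
```

```text
t: 37.05
position: [0.6102, -0.1261, 0.094]
ee_rot: [-0.01, 0.99, 0.092, 0.104]
force: [0.0, 0.7, -0.2]
finger_gap: 0.878
gripper_force: 0.0
t: 37.67
position: [0.5808, -0.1314, 0.2322]
ee_rot: [-0.01, 0.99, 0.092, 0.104]
force: [0.3, -0.3, -0.4]
finger_gap: 0.937
gripper_force: 0.0
t: 38.3
position: [0.4051, -0.165, 0.2952]
ee_rot: [-0.009, 0.99, 0.091, 0.103]
force: [1.5, -0.1, 0.7]
finger_gap: 0.937
gripper_force: 0.0
red [ 0.4965 -0.275   0.1529  0.001   0.0005] 702.8595305321685
green [ 0.6239 -0.1239  0.1985  0.0008 -0.0008] 580.7928208119538
blue [ 6.386e-01  1.197e-01 -1.170e-01 -2.000e-04 -1.000e-04] 496.9223443557049
tray [0.51292264 0.28321176 0.01      ] [0.51821284 0.28319467 0.01      ]
```

View pics/fin.png

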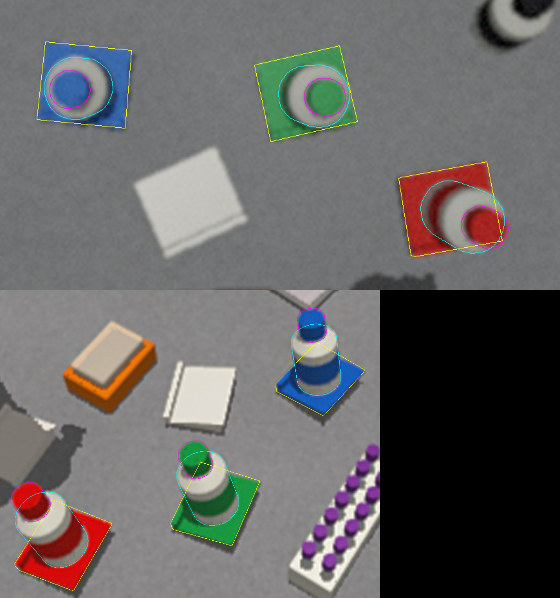

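Every bottle is in its own cradle, with outlines matching in both views. They sit about 1 mm from home in x and within 1 mm of centre in y. Handing in.

```bash
python3 -c "
from rig import env
print(env.close_job())"
```

```text
the job is handed in; nothing more can be done
None
```

I handed the job in at about 38 s of the 106 s allowed: the red, green and blue bottles each stand released in the cradle of their own colour, within about 1 mm of home by the camera fit, after green was parked on the grey tray; the judge returned no verdict.

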